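Read a temperature logger with the contact wand

ROBOT

A 6-joint arm with a two-finger parallel gripper is mounted at the origin on a cart in front of the work surface, level with it; the furniture and walls round the work are solid. World frame = base frame: x ahead of the robot, y to its left, z up, the work surface at z = 0. Lengths are in m, angles in rad, forces in N, time in s.
With the tool pointing down it reaches from about 0.3 to 0.775 m from the base axis. Payload 14.6 kg.
Tool frame: the origin (TCP) lies at the centre of the arm's flange, where the gripper is bolted on; the fingertips stand 173 mm ahead of it and the grasp point (between the pads) lies 155 mm ahead of it; z points along the fingers, y is the line along which they close (so a half turn about z gives the same grasp; the last joint's range is limited). The gripper opens to 85 mm and grips with 20 to 120 N. Pads are 22 mm wide; open, the fingers measure 114 mm over their backs; the gripper's body (76 mm by 85 mm) begins 54 mm behind the grasp point. The pads swing forward as they close: fully open they stand 13 mm farther back than shut.
Start: joints at [-1.35, 0.3, 1.521, -0, 1.321, -0.067], TCP at [0.156, -0.527, 0.405] pointing down, gripper open.
Joint ranges: [-3.03, 3.03], [-0.79, 2.21], [0.23, 2.52], [-1.04, 4.18], [0, 3.07], [-2.55, 2.55]. Speed limits (rad/s): [2.22, 2.22, 2.57, 3.14, 3.14, 3.14].

INTERFACE

Orientations are given as a unit quaternion [w, x, y, z].
In Python, from station import read_state, optics, robot gives the robot as it stands. The module is installed in compiled form; this text tells all that it offers.
- The arm moves only by the shell command python3 -m creep 'ROWS' [OPENING]. ROWS is JSON, a list of rows, each an object of numbers: "x", "y", "z": the shift along the tool's x, y, z in units of 40 mm (1.0 is 40 mm); "wx", "wy", "wz": the turn, a rotation vector about the tool's x, y, z in units of 6 degrees (1.0 is 6 degrees). A call has 1 to 10 rows; each row is the pose to reach, as a shift and turn from the pose commanded when the call began, along the tool's axes at that moment; what a row does not reach only later rows make up. A row lasts 1/10 s, in which the tool goes at most 50 mm and 8.59 degrees, less where a joint would pass 70% of its speed; a pose out of reach is approached as far as the arm can. A call with a gripper value outside its range is refused whole. OPENING is the opening, from 0 (shut) to 1 (fully open), set as the call begins (- or left out, the last holds). The fingers move at their own pace and stop on an object; the grip force is fixed at half the most. Time passes only in rows, so rows that repeat a pose let the fingers close. It gives the time, the measured TCP pose, the force, the opening and the grip force at its end, in the units of the state.
- read_state(): the state, without advancing time (a new reading comes with each control period).
- optics.read_camera(name): name is "scene" or "side" or "wrist"; returns a dict with "pixels" (480x640x3 uint8, red, green, blue), "K" (3x3 intrinsics, pixels), "R" (3x3) and "t" (3): a world point X has camera coordinates R X + t; the wrist camera has in their place "hand_eye" (4x4, takes a point from camera to tool coordinates, whose origin is the TCP and whose axes are the flange's). Camera axes: x right, y down, z forward; pixel columns grow to the right and rows downward; lengths in m; the calibration is good to about 2 mm. A picture is of the moment at which its call begins: read the wrist's pose just before it. There is no depth.
- robot.sign_off(): hands the job in; it is judged then, once.
The state is a dict: "clock": time; "qpos": joint angles; "joint_vel": joint speeds; "effort": joint torques, N m; "eef_pos": TCP position; "tcp_rot": TCP orientation; "force": force on the tool from outside, world axes, zero at the start; "wrist_torque": the same for the moment, N m; "finger_gap": opening from 0.0 (shut) to 1.0 (fully open); "gripper_force": force on a finger pad.
Only numpy, scipy, OpenCV 4.12 (cv2) and the standard library are available. Lean on these libraries where they do the work, as an engineer would, in place of code of your own. Each camera call takes 0.05 s, during which the arm holds its last target. There are 200 camera calls.

TASK

Take the reader wand from its fork rest, put its spring tip into the well of the larger of the two sloped logger docks, square to the sloping face and centred in the well, and feel for the logger button inside: press gently until the plunger is about half in and hold it still there for at least one and a half seconds. Never bottom the plunger out and do not take a reading at the smaller dock. Then stand the wand back in its rest, leaving everything else where it is.

Things in the scene. Friction and masses are not known exactly. Their poses are not given: they have to be found in the camera images.
- wand: Reader wand, 0.17 kg, nose down. Origin: centre of its flange's underside; z runs up the wand. White grip, black ribs, 30 (x) by 24 (y) mm, z = 5 to 67 mm (pinch from above across the 24 mm, near z = 45 mm); grey flange 46 x 46 mm, z = 0 to 5 mm; round grey nose 14 mm across down to z = -46 mm; steel spring plunger 10 mm across on to z = -60 mm.
- wand_tip (a point): End of the wand's spring plunger, on the wand's axis, 60 mm below the flange's underside when the plunger is out.
- plunger (a joint): How far the spring plunger is pressed into the nose: 0 out, 9 mm its stop (0.009). Spring: about 2 N at the start of travel, 6.5 N half in (4.5 mm), 11 N at the stop.
- rest: Fixed grey fork rest. Origin: centre of its foot on the bench. Level fork, top 85 mm above the bench, prongs 52 mm wide overall; its slot, 20 mm wide, is open towards the rest's -x (prong ends x = -22 mm) and closed at x = +10 mm. The wand's nose hangs in the slot on the rest's vertical axis, its flange lying on the prongs.
- large_dock_face: White sloping face, 100 x 100 mm, of the larger dock (fixed). Origin: centre of the well's mouth, mid-face, 78 mm above the bench; z: outward normal, leaning 30 degrees from vertical to the dock's front. Round well, 26 mm; in it a round steel button logger, 17 mm, its top at an unreported depth of 3 to 15 mm below the mouth; it stays put under the plunger's spring.
- small_dock_face: The same for the smaller look-alike dock: face 74 x 70 mm, well mouth 64 mm above the bench, the same well and a logger. Not to be read.
- petri: Bystander: round culture dish, 64 mm across, 15 mm high; origin: centre of its underside.
- marker: Bystander: white marker pen with a black cap, 132 mm long (its y), 12 mm thick; origin: centre of its underside.
- timer: Bystander: white bench timer, 66 x 66 x 19 mm; origin: centre of its underside.
Not all that is in view belongs to the job. What is shaped like the wand but pink or yellow is not meant.

How it is judged:
By the outcome, as a careful person would: the job done as asked, in the order asked, and still so for the second after the job is handed in, with the robot touching nothing.
It also fails if it takes over 67 s, if anything falls off the work surface, if the arm or the gripper's body presses on something with over 40 N, if the wrist force passes 120 N, or if a joint passes its speed limit or range.

## Working session

There is one attempt and no reset: what is moved stays moved. The work goes in short steps, Python scripts to look and compute and a shell command to move; the robot and the scene stay as the last step left them, time stands still between calls to the robot, and variables do not carry over. Pictures are saved under pics/ and viewed, at most 10 in all, crops included, and the job is handed in when it is done.

```bash
mkdir -p pics
python3 - <<'E'
from station import read_state, optics
import cv2, numpy as np
s=read_state(); print({k:np.round(v,3).tolist() for k,v in s.items()})
for n in("scene","side"):
    c=optics.read_camera(n); cv2.imwrite(f"pics/{n}0.png",c["pixels"][:,:,::-1]); print(n,c["K"].tolist(),(-c["R"].T@c["t"]).tolist(),c["R"].round(3).tolist())
c=optics.read_camera("wrist");print(c["K"],c["hand_eye"])
E
```

```text
{'clock': 0.0, 'qpos': [-1.35, 0.3, 1.522, -0.0, 1.321, -0.067], 'joint_vel': [0.001, 0.0, -0.001, 0.0, 0.0, -0.002], 'effort': [-0.001, -54.35, -36.179, -0.0, 0.004, 0.0], 'eef_pos': [0.156, -0.527, 0.404], 'tcp_rot': [-0.001, 0.99, 0.143, -0.0], 'force': [0.202, 0.484, 0.147], 'wrist_torque': [0.008, -0.029, 0.037], 'gripper_force': 0.0, 'finger_gap': 0.996}
scene [[574.9496989006445, 0.0, 316.9107529223095], [0.0, 574.9496989006445, 233.4680057266418], [0.0, 0.0, 1.0]] [0.20365087529118575, -0.6941100169134478, 0.8753336709453732] [[0.851, -0.526, -0.012], [-0.403, -0.637, -0.658], [0.338, 0.564, -0.753]]
side [[478.01438508974667, 0.0, 326.5878723964096], [0.0, 478.01438508974667, 235.80696617902686], [0.0, 0.0, 1.0]] [0.21320478227809225, -0.7024631747633765, 0.6078674820175218] [[0.882, -0.471, -0.023], [-0.297, -0.516, -0.803], [0.367, 0.715, -0.595]]
[[370.08265984   0.         313.18795214]
 [  0.         370.08265984 244.96347243]
 [  0.           0.           1.        ]] [[ 2.06046759e-04 -9.60555749e-01 -2.78087415e-01  7.07568710e-02]
 [ 9.99999729e-01  3.94554233e-04 -6.21907444e-04  9.09285546e-05]
 [ 7.07097338e-04 -2.78087212e-01  9.60555570e-01  3.01457220e-02]
 [ 0.00000000e+00  0.00000000e+00  0.00000000e+00  1.00000000e+00]]
```

View pics/scene0.png

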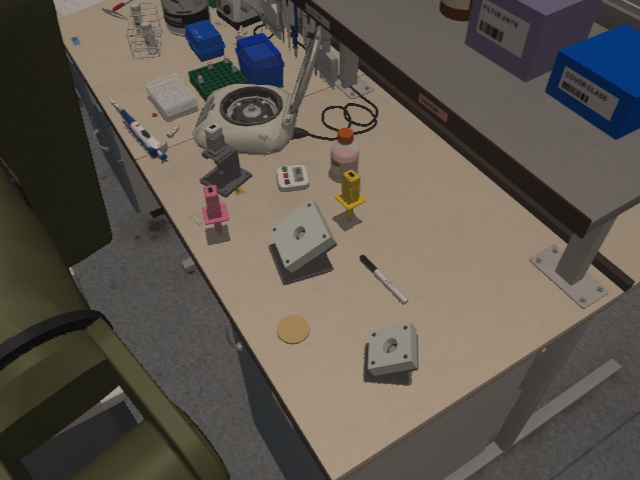

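View pics/side0.png

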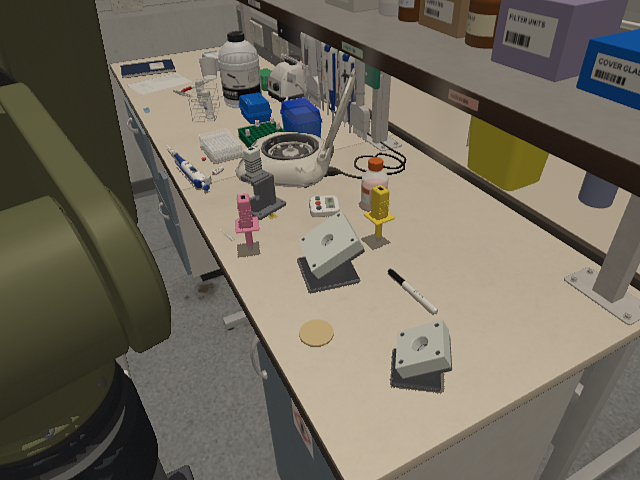

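The scene view shows the white ribbed wand at (214,140) in its grey rest at (226,175). Lookalikes are pink at (211,205) and yellow at (350,190). The larger dock's well is at (300,234) and the smaller's at (390,347). The white/grey one in the grey fork fits the wand. I'll confirm it in an enlarged crop.

Run:
```python
import cv2, numpy as np
a=cv2.imread("pics/scene0.png");b=cv2.imread("pics/side0.png")
f=lambda im,x,y,w,h:cv2.resize(im[y:y+h,x:x+w],(400,300),interpolation=cv2.INTER_CUBIC)
m=np.vstack([np.hstack([f(a,180,115,107,80),f(b,215,140,107,80)]),np.hstack([f(a,255,200,107,80),f(b,280,207,107,80)])])
cv2.imwrite("pics/m1.png",m)
```

```text
(no output)
```

View pics/m1.png

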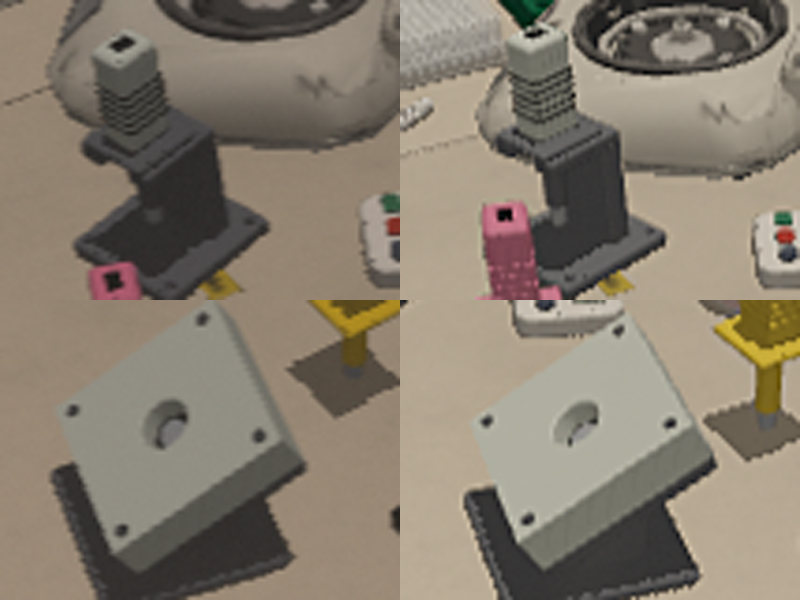

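The crop shows the white/black-ribbed wand standing in the grey fork: top at scene (212.6,126.8) and side (249.8,148.8). The larger dock has a tilted face with four screws and a well holding a steel button. Next I triangulate.

```bash
cat > h.py <<'E'
import numpy as np, cv2
from station import read_state, optics
from scipy.spatial.transform import Rotation as Ro
def tool():
    s=read_state(); q=np.array(s["tcp_rot"]); return Ro.from_quat(q[[1,2,3,0]]).as_matrix(), np.array(s["eef_pos"])
def cam(n,save=None):
    R,p=tool(); c=optics.read_camera(n); K=np.array(c["K"])
    if n=="wrist":
        H=np.array(c["hand_eye"]); A=R@H[:3,:3]; o=R@H[:3,3]+p
    else:
        A=np.array(c["R"]).T; o=-A@np.array(c["t"])
    if save: cv2.imwrite(save,c["pixels"][:,:,::-1])
    return dict(K=K,A=A,o=o,im=c["pixels"][:,:,::-1].copy())
def ray(c,u): 
    d=c["A"]@np.linalg.solve(c["K"],[u[0],u[1],1.]); return c["o"],d/np.linalg.norm(d)
def onz(c,u,z):
    o,d=ray(c,u); return o+d*(z-o[2])/d[2]
def proj(c,X):
    v=c["K"]@(c["A"].T@(np.array(X)-c["o"])); return v[:2]/v[2]
def tri(cs,us):
    M=np.zeros((3,3));b=np.zeros(3);rs=[ray(c,u) for c,u in zip(cs,us)]
    for o,d in rs: P=np.eye(3)-np.outer(d,d);M+=P;b+=P@o
    X=np.linalg.solve(M,b); return X,[round(1e3*np.linalg.norm((np.eye(3)-np.outer(d,d))@(X-o)),1) for o,d in rs]
E
python3 - <<'E'
from h import *
a=cam("scene");b=cam("side");k=400/107.
A=lambda x,y,ox,oy:(ox+x/k,oy+y/(300/80.))
pts={"wandtop":[(122,44),(530,33)],"screwT":[(203,319),(618,329)],"screwR":[(259,436),(671,424)],"screwB":[(121,530),(527,519)],"screwL":[(71,410),(486,422)],"well":[(166,424),(577,424)]}
R={}
for n,(p,q) in pts.items():
    u=A(*p,180,115) if n=="wandtop" else A(p[0],p[1]-300,255,200)
    v=A(q[0]-400,q[1],215,140) if n=="wandtop" else A(q[0]-400,q[1]-300,280,207)
    X,e=tri([a,b],[u,v]);R[n]=X;print(n,np.round(X,4),e)
n=np.cross(R["screwT"]-R["screwB"],R["screwL"]-R["screwR"]);n/=np.linalg.norm(n);print("normal",n,np.degrees(np.arccos(abs(n[2]))))
for nm,p in dict(L=(75,243),R=(268,228),B=(165,300)).items(): print(nm,onz(a,A(*p,180,115),.008))
for nm,p in dict(F=(83,140),c=(213,130),m=(133,178)).items(): print(nm,onz(a,A(*p,180,115),.085))
print("wand onz",onz(a,A(122,44,180,115),.152),onz(b,A(130,33,215,140),.152))
print("well onz",onz(a,A(166,124,255,200),.078),onz(b,A(177,124,280,207),.078))
print("other",[onz(a,u,z) for u,z in [((211,189),.152),((350,174),.152),((345,140),.1),((293,178),.019)]])
E
```

```text
wandtop [0.4979 0.1955 0.156 ] [np.float64(1.4), np.float64(1.4)]
screwT [ 0.5747 -0.0488  0.1036] [np.float64(0.2), np.float64(0.2)]
screwR [ 0.559  -0.1268  0.1008] [np.float64(0.2), np.float64(0.2)]
screwB [ 0.4883 -0.1137  0.0626] [np.float64(0.0), np.float64(0.0)]
screwL [ 0.5071 -0.0294  0.0578] [np.float64(0.1), np.float64(0.1)]
well [ 0.5337 -0.0803  0.0799] [np.float64(0.2), np.float64(0.2)]
normal [-0.49571117  0.1161336   0.86068776] 30.60610733506293
L [0.45872501 0.22471573 0.008     ]
R [0.56012629 0.17529073 0.008     ]
B [0.48288005 0.15384507 0.008     ]
F [0.47407591 0.21722193 0.085     ]
c [0.53927915 0.18567361 0.085     ]
m [0.48424691 0.17341057 0.085     ]
wand onz [0.5009584  0.20011528 0.152     ] [0.49895696 0.20366672 0.152     ]
well onz [ 0.53466264 -0.07892825  0.078     ] [ 0.53467002 -0.07801568  0.078     ]
other [array([0.42316304, 0.03954533, 0.152     ]), array([ 0.65560798, -0.06176223,  0.152     ]), array([0.73698108, 0.07513324, 0.1       ]), array([0.62786986, 0.11009433, 0.019     ])]
```

```bash
python3 -m creep '[{"x":12,"y":-8},{"x":12,"y":-8},{"x":12,"y":-8},{"x":12,"y":-8},{"x":12,"y":-8},{"x":12,"y":-8},{"x":12,"y":-8},{"x":12,"y":-8},{"x":12,"y":-8},{"x":12,"y":-8}]'; python3 -m creep '[{},{},{},{}]'; python3 -c "
from h import *
print(tool()); cam('wrist','pics/w1.png')"
```

```text
(array([[ 9.58875397e-01,  2.83827356e-01, -6.54898522e-05],
       [ 2.83827347e-01, -9.58875237e-01,  5.62291485e-04],
       [ 9.67971081e-05, -5.57755282e-04, -9.99999840e-01]]), array([ 0.15612125, -0.52737236,  0.40440638]))$[0]: bad value
$[0]: bad value
```

```bash
python3 -m creep '[{"x":1,"y":-1,"z":0,"wx":0,"wy":0,"wz":0}]'; python3 -m creep '[{"x":1,"y":-0.5}]'
```

```text
clock: 0.4
eef_pos: [0.1788, -0.4852, 0.4037]
tcp_rot: [-0.0, 0.99, 0.142, -0.0]
force: [0.9, -0.2, 1.4]
finger_gap: 1.003
gripper_force: 0.0$[0]: bad value
```

```bash
python3 -m creep '[{"x":11,"y":-7,"z":0,"wx":0,"wy":0,"wz":0},{"x":11,"y":-7,"z":0,"wx":0,"wy":0,"wz":0},{"x":11,"y":-7,"z":0,"wx":0,"wy":0,"wz":0},{"x":11,"y":-7,"z":0,"wx":0,"wy":0,"wz":0},{"x":11,"y":-7,"z":0,"wx":0,"wy":0,"wz":0},{"x":11,"y":-7,"z":0,"wx":0,"wy":0,"wz":0},{"x":11,"y":-7,"z":0,"wx":0,"wy":0,"wz":0},{"x":11,"y":-7,"z":0,"wx":0,"wy":0,"wz":0},{"x":11,"y":-7,"z":0,"wx":0,"wy":0,"wz":0},{"x":11,"y":-7,"z":0,"wx":0,"wy":0,"wz":0}]'
```

```text
clock: 1.4
eef_pos: [0.5093, -0.1043, 0.4048]
tcp_rot: [0.0, 0.99, 0.143, 0.0]
force: [-0.6, -0.0, 0.5]
finger_gap: 1.0
gripper_force: 0.0
```

```bash
python3 -m creep '[{"x":-1,"y":0,"z":0,"wx":0,"wy":0,"wz":0},{"x":-1,"y":0,"z":0,"wx":0,"wy":0,"wz":0},{"x":-1,"y":0,"z":0,"wx":0,"wy":0,"wz":0},{"x":-1,"y":0,"z":0,"wx":0,"wy":0,"wz":0}]'
python3 - <<'E'
from h import *
import pickle
c=cam('wrist','pics/w1.png'); pickle.dump(c,open('w1.pkl','wb'))
for X in [(.5747,-.0488,.1036),(.559,-.1268,.1008),(.4883,-.1137,.0626),(.5071,-.0294,.0578),(.5337,-.0803,.0799)]: print(proj(c,X))
E
```

```text
clock: 1.8
eef_pos: [0.47, -0.118, 0.4051]
tcp_rot: [0.0, 0.99, 0.143, 0.0]
force: [-0.1, -0.3, 0.1]
finger_gap: 1.005
gripper_force: 0.0
[258.09580495  61.48916533]
[360.93522638 120.31738528]
[314.34373592 201.8765217 ]
[223.5168203  150.85533995]
[289.4221668  136.86019234]
```

View pics/w1.png

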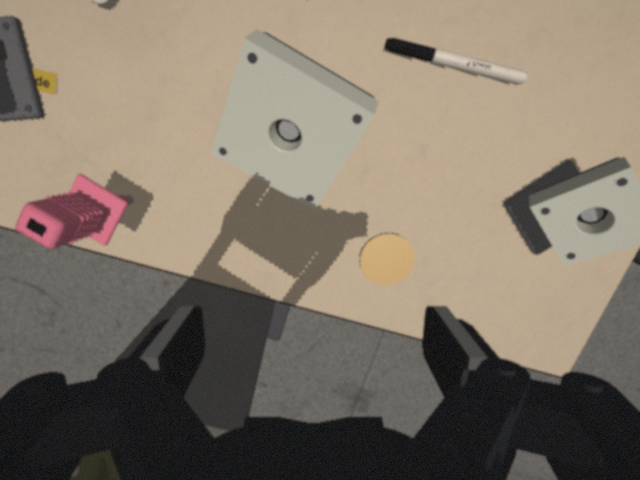

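The picture shows the large dock with screws near (252,58), (357,119), (310,199) and (222,151), and its well at (285,133). Pink decoy is at (60,220), the rest at the left edge, the petri dish at (387,258), and the small dock at right. Before moving to the rest I check the tall handle behind it.

Run:
```python
from h import *
import pickle
a=cam("scene");b=cam("side");c=pickle.load(open('w1.pkl','rb'))
print("handle",tri([a,b],[(318,35),(350,82)]),tri([a,b],[(297,120),(330,165)]))
# refine dark screws by local thresholds
def blob(im,u,r):
    u=np.array(u,float)
    for _ in range(3):
        x,y=np.round(u).astype(int); g=cv2.cvtColor(im,cv2.COLOR_BGR2GRAY)[y-r:y+r+1,x-r:x+r+1].astype(float)
        w=np.clip(np.median(g)*.85-g,0,None); yy,xx=np.mgrid[y-r:y+r+1,x-r:x+r+1]; u=np.array([(w*xx).sum(),(w*yy).sum()])/w.sum()
    return u
k=400/107.
S={"T":[(203,19),(218,29),(252,58)],"R":[(259,136),(271,124),(357,119)],"B":[(121,230),(127,219),(310,199)],"L":[(71,110),(86,122),(222,151)]}
P={}
for n,(p,q,w) in S.items():
    us=[blob(a["im"],(255+p[0]/k,200+p[1]/3.75),4),blob(b["im"],(280+q[0]/k,207+q[1]/3.75),4),blob(c["im"],w,7)]
    P[n]=tri([a,b,c],us); print(n,P[n][0].round(4),P[n][1],tri([a,b],us[:2])[0].round(4),us[2])
X={n:v[0] for n,v in P.items()}
m=np.mean(list(X.values()),0); n=np.cross(X["T"]-X["B"],X["L"]-X["R"]);n/=np.linalg.norm(n);print(m,n,np.degrees(np.arccos(n[2])))
print([np.linalg.norm(X[i]-X[j]) for i,j in("TR","RB","BL","LT")])
```

```text
handle (array([0.79644886, 0.28152087, 0.22020382]), [np.float64(3.2), np.float64(3.2)]) (array([0.74475783, 0.29768563, 0.00311472]), [np.float64(2.2), np.float64(2.2)])
T [ 0.5752 -0.0442  0.1025] [np.float64(1.8), np.float64(1.9), np.float64(0.8)] [ 0.5699 -0.0531  0.1108] [251.83306962  57.64709916]
R [ 0.5607 -0.1252  0.0949] [np.float64(2.6), np.float64(1.9), np.float64(1.4)] [ 0.554  -0.1375  0.1079] [356.70572281 118.53078384]
B [ 0.4833 -0.1063  0.053 ] [np.float64(2.9), np.float64(1.8), np.float64(4.3)] [ 0.4789 -0.1107  0.0595] [307.98986186 199.6334855 ]
L [ 0.5071 -0.029   0.0587] [np.float64(0.5), np.float64(0.2), np.float64(0.3)] [ 0.5063 -0.0312  0.0608] [222.41558544 150.88291264]
[ 0.53156429 -0.07617097  0.07726219] [-0.4983688   0.04788616  0.86564164] 30.043946623462304
[np.float64(0.0826651949563749), np.float64(0.09005505691681341), np.float64(0.0810715302004858), np.float64(0.08233955180629669)]
```

```bash
python3 -m creep '[{"x":2.2,"y":-7.4,"z":0,"wx":0,"wy":0,"wz":0},{"x":2.2,"y":-7.4,"z":0,"wx":0,"wy":0,"wz":0},{"x":2.2,"y":-7.4,"z":0,"wx":0,"wy":0,"wz":0},{"x":2.2,"y":-7.4,"z":0,"wx":0,"wy":0,"wz":0},{"x":2.2,"y":-7.4,"z":0,"wx":0,"wy":0,"wz":0},{"x":2.2,"y":-7.4,"z":0,"wx":0,"wy":0,"wz":0},{"x":2.2,"y":-7.4,"z":0,"wx":0,"wy":0,"wz":0},{"x":2.2,"y":-7.4,"z":0,"wx":0,"wy":0,"wz":0},{"x":2.2,"y":-7.4,"z":0,"wx":0,"wy":0,"wz":0},{"x":2.2,"y":-7.4,"z":0,"wx":0,"wy":0,"wz":0}]'
python3 - <<'E'
from h import *
import pickle
c=cam('wrist','pics/w2.png'); pickle.dump(c,open('w2.pkl','wb'))
E
```

```text
clock: 2.95
eef_pos: [0.4705, 0.1898, 0.4048]
tcp_rot: [0.0, 0.99, 0.143, 0.0]
force: [0.7, -0.0, 0.6]
finger_gap: 1.002
gripper_force: 0.0
```

View pics/w2.png

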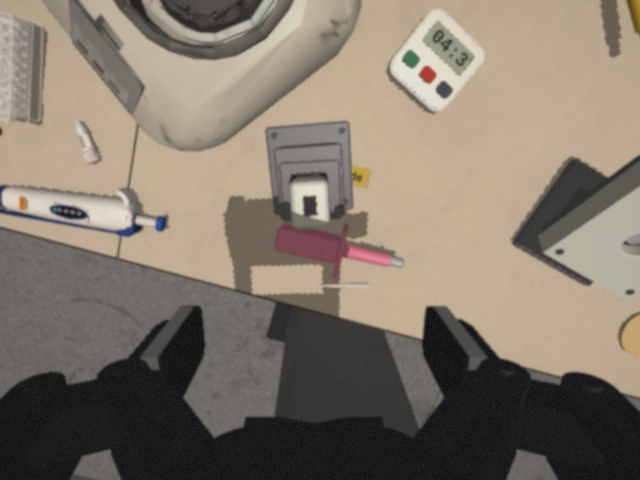

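The wrist view shows the wand's top at (310,197) over the rest. The pink decoy now seems to be lying at (275-400,225-265), though it stood at (211,205) in the first scene view. I look at the scene again.

Run:
```python
from h import *
a=cam("scene");b=cam("side"); o=cv2.imread("pics/scene0.png"); ob=cv2.imread("pics/side0.png"); w=cv2.imread("pics/w1.png")
def pk(im): 
    h=cv2.cvtColor(im,cv2.COLOR_BGR2HSV); m=cv2.inRange(h,(160,80,60),(178,255,255)); n,l,s,c=cv2.connectedComponentsWithStats(m); i=1+s[1:,4].argmax(); return s[i],c[i]
for i in (o,a["im"],ob,b["im"],w): print(pk(i))
f=lambda im,x,y:cv2.resize(im[y:y+150,x:x+200],(400,300),interpolation=cv2.INTER_CUBIC)
cv2.imwrite("pics/m2.png",np.vstack([np.hstack([f(o,130,100),f(a["im"],130,100)]),np.hstack([f(ob,170,120),f(b["im"],170,120)])]))
```

```text
(array([202, 185,  27,  48, 716], dtype=int32), array([213.94832402, 208.41201117]))
(array([187, 177,  33,  33, 615], dtype=int32), array([203.29756098, 193.16585366]))
(array([235, 194,  24,  52, 692], dtype=int32), array([245.80202312, 218.6416185 ]))
(array([225, 201,  28,  28, 511], dtype=int32), array([238.82191781, 214.01565558]))
(array([  16,  174,  113,   75, 4830], dtype=int32), array([ 73.94554865, 214.72028986]))
```

View pics/m2.png

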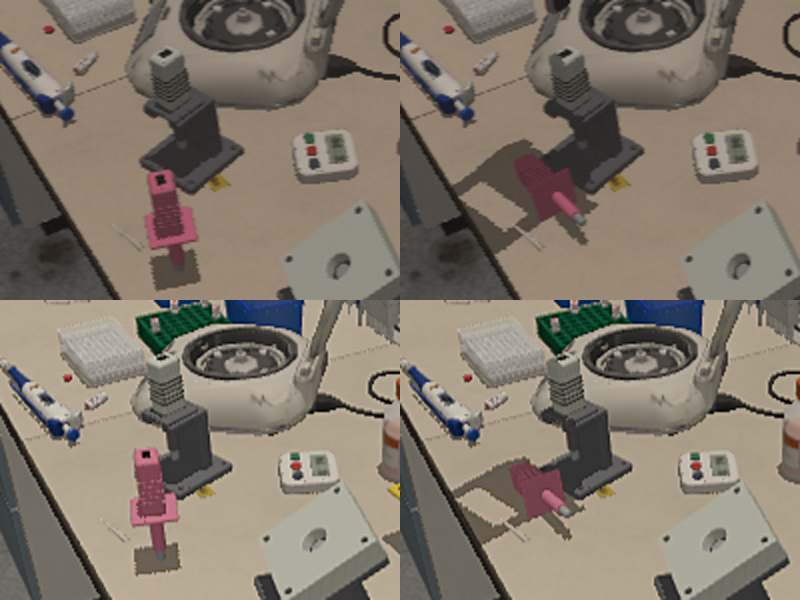

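The pink decoy has tipped over. It had been balancing on its tip, and the gripper passed about 10 cm above it with no force felt. It is not near the grasp height. The wand and everything else are unmoved. I now measure the wand's top and the rest's yaw.

```bash
python3 - <<'E'
from h import *
import pickle
c=pickle.load(open('w2.pkl','rb')); im=c["im"]; g=cv2.cvtColor(im,cv2.COLOR_BGR2GRAY)
x0,y0=280,165; s=g[y0:235,x0:345]
h=cv2.cvtColor(im,cv2.COLOR_BGR2HSV)[y0:235,x0:345]
m=((h[...,1]<45)&(h[...,2]>150)).astype(np.uint8); m=cv2.morphologyEx(m,cv2.MORPH_CLOSE,np.ones((3,3)))
n,l,st,ce=cv2.connectedComponentsWithStats(m); i=1+st[1:,4].argmax(); ct=cv2.findContours((l==i).astype(np.uint8),0,2)[0][0]
r=cv2.minAreaRect(ct); bx=cv2.boxPoints(r)+[x0,y0]; print(st[i],r,bx.round(1))
m2=(s<60).astype(np.uint8)  # black square + ribs
n,l,st,ce=cv2.connectedComponentsWithStats(m2); print([(st[j],ce[j]+[x0,y0]) for j in range(1,n) if st[j,4]>30])
for p in bx: print(onz(c,p,.152).round(4))
# rest foot/back edges, dark grey
q=[(268,127),(350,122)]
P=[onz(c,p,.008) for p in q]; d=P[1]-P[0]; print("foot yaw",np.degrees(np.arctan2(d[1],d[0]))+90,np.linalg.norm(d),P)
E
python3 -c "
import cv2;im=cv2.imread('pics/w2.png')[110:240,240:380];cv2.imwrite('pics/c2.png',cv2.resize(im,None,fx=4,fy=4,interpolation=cv2.INTER_CUBIC))"
```

```text
[  11   16   38   41 1042] ((29.5, 36.0), (40.0, 37.0), 90.0) [[291. 181.]
 [328. 181.]
 [328. 221.]
 [291. 221.]]
[(array([ 25,  33,  10,  17, 104], dtype=int32), array([309.34615385, 206.79807692])), (array([ 0, 39,  9, 15, 66], dtype=int32), array([283.10606061, 210.63636364]))]
[0.511  0.2155 0.152 ]
[0.5172 0.1944 0.152 ]
[0.4939 0.1872 0.152 ]
[0.4875 0.2091 0.152 ]
foot yaw 19.71767056310223 0.07743433742209163 [array([0.53578979, 0.253618  , 0.008     ]), array([0.56191502, 0.1807239 , 0.008     ])]
```

View pics/c2.png

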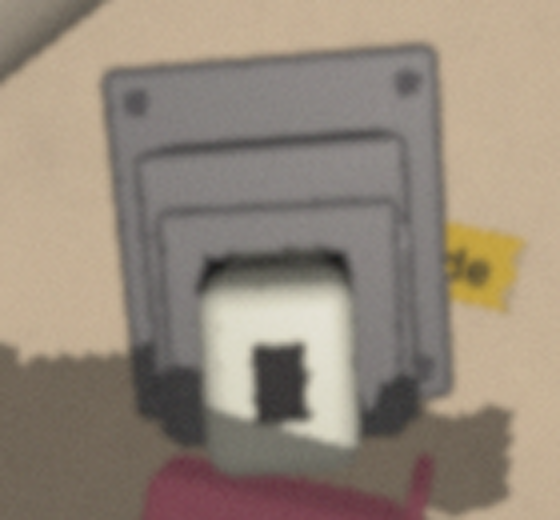

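```bash
python3 -m creep '[{"x":0.8,"y":-0.05,"z":0,"wx":0,"wy":0,"wz":-0.5},{"x":0.8,"y":-0.05,"z":0,"wx":0,"wy":0,"wz":-0.5},{"x":0.8,"y":-0.05,"z":1,"wx":0,"wy":0,"wz":-0.5},{"x":0.8,"y":-0.05,"z":1.6,"wx":0,"wy":0,"wz":-0.5},{"x":0.8,"y":-0.05,"z":2.2,"wx":0,"wy":0,"wz":-0.5},{"x":0.8,"y":-0.05,"z":2.7,"wx":0,"wy":0,"wz":-0.5},{"x":0.8,"y":-0.05,"z":3,"wx":0,"wy":0,"wz":-0.5},{"x":0.8,"y":-0.05,"z":3,"wx":0,"wy":0,"wz":-0.5},{"x":0.8,"y":-0.05,"z":3,"wx":0,"wy":0,"wz":-0.5}]'
python3 - <<'E'
from h import *
print(tool()[1]); c=cam("wrist","pics/w3.png")
s=cv2.cvtColor(c["im"],cv2.COLOR_BGR2GRAY)
for z in(.152,): print(proj(c,(.501,.201,z)))
E
```

```text
clock: 4.0
eef_pos: [0.5006, 0.202, 0.2855]
tcp_rot: [-0.0, 0.986, 0.169, 0.0]
force: [1.0, -0.6, -0.3]
finger_gap: 1.002
gripper_force: 0.0
[0.50057331 0.20204056 0.28550393]
[316.56547531 367.15508218]
```

View pics/w3.png

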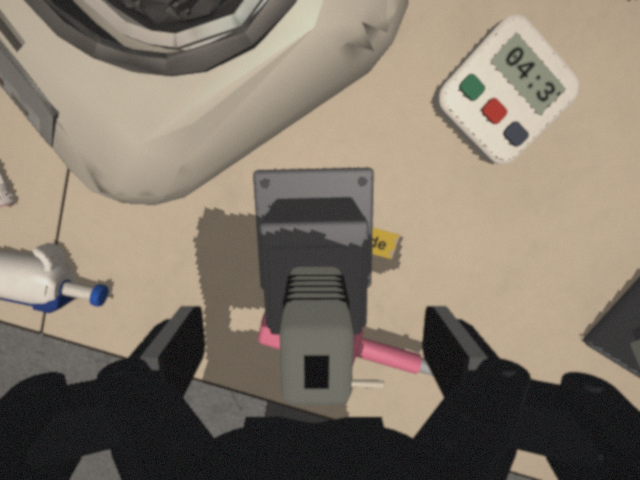

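The wand's top (281-351, 310-403) sits midway between the fingers, aligned, with its black mark at (316,372) against a predicted 367. Close, then lift.

```bash
python3 -m creep '[{"x":0,"y":0,"z":0,"wx":0,"wy":0,"wz":0},{"x":0,"y":0,"z":0,"wx":0,"wy":0,"wz":0},{"x":0,"y":0,"z":0,"wx":0,"wy":0,"wz":0},{"x":0,"y":0,"z":0,"wx":0,"wy":0,"wz":0},{"x":0,"y":0,"z":0,"wx":0,"wy":0,"wz":0},{"x":0,"y":0,"z":0,"wx":0,"wy":0,"wz":0},{"x":0,"y":0,"z":0,"wx":0,"wy":0,"wz":0},{"x":0,"y":0,"z":0,"wx":0,"wy":0,"wz":0}]' 0
```

```text
clock: 4.85
eef_pos: [0.5004, 0.2022, 0.2849]
tcp_rot: [-0.0, 0.986, 0.169, 0.0]
force: [0.1, -0.3, 5.0]
finger_gap: 0.271
gripper_force: 59.3
```

```bash
python3 -m creep '[{"x":0,"y":0,"z":-0.3,"wx":0,"wy":0,"wz":0},{"x":0,"y":0,"z":-0.8,"wx":0,"wy":0,"wz":0},{"x":0,"y":0,"z":-1.4,"wx":0,"wy":0,"wz":0},{"x":0,"y":0,"z":-2,"wx":0,"wy":0,"wz":0},{"x":0,"y":0,"z":-2.6,"wx":0,"wy":0,"wz":0},{"x":0,"y":0,"z":-3,"wx":0,"wy":0,"wz":0},{"x":0,"y":0,"z":-3,"wx":0,"wy":0,"wz":0}]'
cat > fit.py <<'E'
from h import *
from scipy.optimize import least_squares
def pose(az,x,y):
    f=np.array([np.cos(az),np.sin(az),0]); n=np.sin(np.pi/6)*f+np.array([0,0,np.cos(np.pi/6)])
    s=np.cross([0,0,1],f); up=np.cross(s,n)*-1
    if up[2]<0: up=-up
    return np.array([x,y,.078]),n,s,up
def fit(obs):  # obs: list of (cam, dict of screw pixels (order signs s,up) and 'well')
    def res(p):
        o,n,s,u=pose(*p[:3]); r=[]
        for c,d in obs:
            for k,uv in d.items():
                X=o if k==(0,0) else o+p[3]*k[0]*s+p[4]*k[1]*u
                r+=list((proj(c,X)-uv)*np.linalg.norm(X-c["o"])/c["K"][0,0]*1e3)
        return r
    q=least_squares(res,[np.radians(170),.533,-.079,.04,.04],loss="soft_l1"); return q.x,np.array(res(q.x)).reshape(-1,2)
E
python3 - <<'E'
from fit import *
import pickle
w=pickle.load(open("w1.pkl","rb")); a=cam("scene");b=cam("side"); k=400/107.
o,n,s,u=pose(np.radians(170),.533,-.079)
P=dict(T=(.5747,-.0488),R=(.559,-.1268),B=(.4883,-.1137),L=(.5071,-.0294))
sg={m:(int(np.sign((np.array(v)-o[:2])@s[:2])),int(np.sign((np.array(v)-o[:2])@u[:2]))) for m,v in P.items()}; print(sg)
W=dict(T=(252,57.7),R=(357,118.5),B=(310,199),L=(222.4,151))
A={m:(255+x/k,200+y/3.75) for m,(x,y) in dict(T=(203,19),R=(259,136),B=(121,230),L=(71,110)).items()}
B={m:(280+x/k,207+y/3.75) for m,(x,y) in dict(T=(218,29),R=(271,124),B=(127,219),L=(86,122)).items()}
for cs in ([(w,W)],[(a,A),(b,B)],[(w,W),(a,A),(b,B)]):
    q,r=fit([(c,{sg[m]:v for m,v in d.items()}) for c,d in cs]); print(np.degrees(q[0]),q[1:].round(4)); print(r.round(1).tolist())
E
```

```text
clock: 5.55
eef_pos: [0.5003, 0.2021, 0.4072]
tcp_rot: [-0.0, 0.986, 0.169, 0.002]
force: [0.2, -0.1, -1.7]
finger_gap: 0.276
gripper_force: 59.0
{'T': (-1, 1), 'R': (1, 1), 'B': (1, -1), 'L': (-1, -1)}
168.03007286365212 [ 0.5329 -0.0763  0.0414  0.0414]
[[-0.0, -0.1], [0.2, 0.3], [-0.1, -0.5], [-0.0, 0.3]]
167.93624906115556 [ 0.5338 -0.0768  0.0413  0.0413]
[[-0.3, -0.6], [0.1, -0.5], [-0.1, -0.2], [0.2, -0.1], [0.3, 0.9], [-0.3, 0.2], [0.1, 1.2], [-0.0, 0.0]]
167.9890037945667 [ 0.5335 -0.0766  0.0413  0.0413]
[[0.5, -0.6], [0.6, -0.2], [0.2, -1.1], [0.5, -0.3], [-0.7, -0.6], [-0.3, -0.5], [-0.4, -0.2], [-0.1, -0.1], [-0.2, 1.0], [-0.7, 0.2], [-0.2, 1.2], [-0.4, 0.1]]
```

```bash
cat > goal.py <<'E'
from fit import *
import sys
W=np.array([.5332,-.0766,.078]); AZ=np.radians(168)
def goal(h,az=AZ,w=W,L=.260):
    o,n,s,u=pose(az,w[0],w[1]); x=u;z=-n;y=np.cross(z,x); return np.c_[x,y,z], o+n*(L+h)
def rows(Rg,pg):
    R,p=tool(); print("shift",(R.T@(pg-p)/.04).round(3),"turn",(np.degrees(Ro.from_matrix(R.T@Rg).as_rotvec())/6).round(3))
E
python3 - <<'E'
from goal import *
rows(*goal(.06)); print(goal(.06)[1]); print(np.round(read_state()["qpos"],2))
E
```

```text
shift [-4.958  4.754  1.231] turn [-1.373  4.877  5.127]
[ 0.37669638 -0.04333413  0.35512813]
[0.32 0.28 1.55 0.   1.31 1.55]
```

```bash
python3 -m creep '[{"x":-4.96,"y":4.75,"z":1.23,"wx":-1.37,"wy":4.88,"wz":5.13},{"x":-4.96,"y":4.75,"z":1.23,"wx":-1.37,"wy":4.88,"wz":5.13},{"x":-4.96,"y":4.75,"z":1.23,"wx":-1.37,"wy":4.88,"wz":5.13},{"x":-4.96,"y":4.75,"z":1.23,"wx":-1.37,"wy":4.88,"wz":5.13},{"x":-4.96,"y":4.75,"z":1.23,"wx":-1.37,"wy":4.88,"wz":5.13},{"x":-4.96,"y":4.75,"z":1.23,"wx":-1.37,"wy":4.88,"wz":5.13},{"x":-4.96,"y":4.75,"z":1.23,"wx":-1.37,"wy":4.88,"wz":5.13},{"x":-4.96,"y":4.75,"z":1.23,"wx":-1.37,"wy":4.88,"wz":5.13},{"x":-4.96,"y":4.75,"z":1.23,"wx":-1.37,"wy":4.88,"wz":5.13},{"x":-4.96,"y":4.75,"z":1.23,"wx":-1.37,"wy":4.88,"wz":5.13}]'
python3 - <<'E'
from goal import *
import pickle
rows(*goal(.06)); c=cam("wrist","pics/w4.png"); pickle.dump(c,open("w4.pkl","wb")); R,p=tool()
print("tip",proj(c,p+R@[0,0,.26]),"well",proj(c,W)); o,n,s,u=pose(AZ,W[0],W[1])
print([proj(c,o+.0414*(i*s+j*u)).round(1) for i,j in((-1,1),(1,1),(1,-1),(-1,-1))])
E
```

```text
clock: 6.65
eef_pos: [0.3771, -0.0425, 0.3553]
tcp_rot: [0.027, 0.961, -0.1, 0.257]
force: [-0.1, 0.4, -1.4]
finger_gap: 0.272
gripper_force: 59.5
shift [-0.007  0.023  0.001] turn [-0.012 -0.     0.008]
tip [313.41771523 251.64080456] well [315.06970082 229.94083467]
[array([261.7, 178. ]), array([368.6, 178.1]), array([364.4, 278.1]), array([265.5, 277.9])]
```

View pics/w4.png

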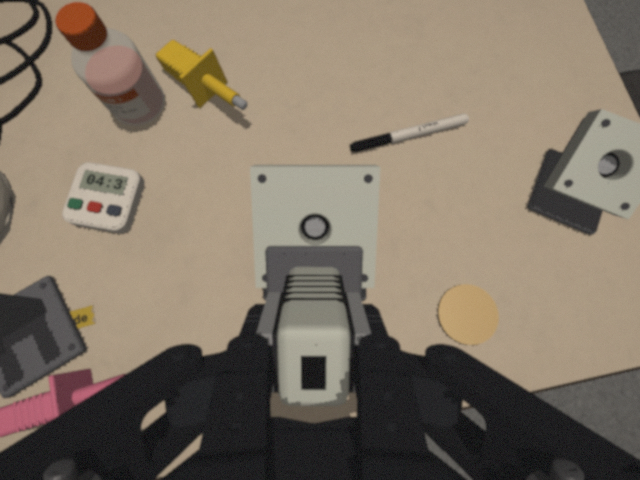

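The picture shows the well at (314,228) and its screws at (262,179) and (368,179), matching the fit within 2 px. The yellow decoy has also toppled by itself; it is far from the arm. The flange's far edge spans (266-362, 247), hiding the tip, so I get the wand's in-hand offset from that edge.

Run:
```python
from goal import *
import pickle
c=pickle.load(open("w4.pkl","rb")); R,p=tool(); g=cv2.GaussianBlur(cv2.cvtColor(c["im"],cv2.COLOR_BGR2GRAY),(3,3),0).astype(float)
def edge(v,o,sg): # subpixel half-level crossing
    d=np.diff(v)*sg; i=d.argmax(); w=np.clip(d[max(i-2,0):i+3],0,None); return o+.5+(w*np.arange(max(i-2,0),max(i-2,0)+len(w))).sum()/w.sum()
top=[edge(g[238:258,x],238,-1) for x in(275,290,314,338,352)]
le=[edge(g[y,255:280],255,-1) for y in(252,256,260)]; ri=[edge(g[y,350:376],350,1) for y in(252,256,260)]
print(np.round(top,1),np.round(le,1),np.round(ri,1))
def ontool(u,zt):
    o,d=ray(c,u); o=R.T@(o-p); d=R.T@d; return o+d*(zt-o[2])/d[2]
m=np.mean
for zt in(.195,.200): print(zt,(ontool((314,m(top)),zt)*1e3).round(1),(ontool((m(le),256),zt)*1e3).round(1),(ontool((m(ri),256),zt)*1e3).round(1))
# well circle: dark ring
s=g[205:247,290:340]; mk=(s<np.percentile(g[190:205,290:340],50)-25).astype(np.uint8)
ct=max(cv2.findContours(mk,0,2)[0],key=cv2.contourArea); (e,ax,_)=cv2.fitEllipse(ct); e=np.array(e)+[290,205]; print("well ring",e,ax)
o,n,sx,u=pose(AZ,W[0],W[1]); O,d=ray(c,e); X=O+d*((o-O)@n)/(d@n); print("well on plane",X, "pred tip px",proj(c,W))
```

```text
[245.4 245.5 245.8 245.4 245.3] [264.6 264.8 265.1] [362.6 362.4 362.3]
0.195 [ 23.1   0.3 195. ] [ 18.  -22.7 195. ] [ 18.   22.9 195. ]
0.2 [ 21.7   0.3 200. ] [ 16.4 -23.4 200. ] [ 16.4  23.6 200. ]
well ring [314.55538368 230.50385094] (33.74053955078125, 46.0714111328125)
well on plane [ 0.53288996 -0.07611111  0.07776622] pred tip px [315.06970082 229.94083467]
```

The wand's axis lies on the tool axis within 0.3 mm, and the well matches the fit within 1 mm. I lower the tip to the mouth.

```bash
cat > F.py <<'E'
from goal import *
o,n,s,u=pose(AZ,W[0],W[1]); f=[];P=[]
for _ in range(4):
    st=read_state(); f.append(np.array(st["force"])); R,p=tool(); P.append(p); optics.read_camera("side")
R,_=tool(); F=np.mean(f,0); p=np.mean(P,0); d=p+R@[0,0,.26]-o
print("t",st["clock"],"F.n",round(F@n,2),"F.s",round(F@s,2),"F.u",round(F@u,2),"std",np.std([x@n for x in f]).round(2),"tip h,s,u mm",(np.array([d@n,d@s,d@u])*1e3).round(2),"tilt",np.degrees(np.arccos(-R[:,2]@n)).round(2),"grip",round(st["finger_gap"],3))
E
python3 F.py; python3 -m creep '[{"x":0,"y":0.02,"z":0.4,"wx":0,"wy":0,"wz":0},{"x":0,"y":0.02,"z":0.8,"wx":0,"wy":0,"wz":0},{"x":0,"y":0.02,"z":1.1,"wx":0,"wy":0,"wz":0},{"x":0,"y":0.02,"z":1.3,"wx":0,"wy":0,"wz":0},{"x":0,"y":0.02,"z":1.4,"wx":0,"wy":0,"wz":0},{"x":0,"y":0.02,"z":1.46,"wx":0,"wy":0,"wz":0},{"x":0,"y":0.02,"z":1.46,"wx":0,"wy":0,"wz":0},{"x":0,"y":0.02,"z":1.46,"wx":0,"wy":0,"wz":0}]'; python3 F.py
```

```text
t 6.85 F.n -1.04 F.s -0.25 F.u -0.73 std 0.44 tip h,s,u mm [60.15 -0.97  0.37] tilt 0.06 grip 0.275
clock: 7.7
eef_pos: [0.4051, -0.05, 0.3053]
tcp_rot: [0.027, 0.96, -0.101, 0.258]
force: [-0.1, -0.2, -1.3]
finger_gap: 0.275
gripper_force: 59.6
t 7.85 F.n -1.17 F.s 0.07 F.u -0.57 std 0.39 tip h,s,u mm [2.23 0.46 0.65] tilt 0.07 grip 0.272
```

```bash
for i in 1 2; do python3 -m creep '[{"x":0,"y":0,"z":0.025,"wx":0,"wy":0,"wz":0},{"x":0,"y":0,"z":0.05,"wx":0,"wy":0,"wz":0},{"x":0,"y":0,"z":0.05,"wx":0,"wy":0,"wz":0}]' >/dev/null; python3 F.py; done
```

```text
t 8.35 F.n -1.62 F.s -0.07 F.u -0.46 std 0.31 tip h,s,u mm [-0.16  0.47  0.37] tilt 0.04 grip 0.272
t 8.85 F.n -1.41 F.s -0.11 F.u -0.45 std 0.27 tip h,s,u mm [-2.17  0.48  0.38] tilt 0.05 grip 0.273
```

```bash
for i in 1 2; do python3 -m creep '[{"x":0,"y":0,"z":0.025,"wx":0,"wy":0,"wz":0},{"x":0,"y":0,"z":0.05,"wx":0,"wy":0,"wz":0},{"x":0,"y":0,"z":0.05,"wx":0,"wy":0,"wz":0}]' >/dev/null; python3 F.py; done
```

```text
t 9.35 F.n -1.31 F.s 0.05 F.u -0.49 std 0.38 tip h,s,u mm [-4.17  0.47  0.36] tilt 0.04 grip 0.273
t 9.85 F.n -1.74 F.s -0.13 F.u -0.18 std 0.41 tip h,s,u mm [-6.16  0.48  0.39] tilt 0.05 grip 0.272
```

```bash
for i in 1 2; do python3 -m creep '[{"x":0,"y":0,"z":0.025,"wx":0,"wy":0,"wz":0},{"x":0,"y":0,"z":0.05,"wx":0,"wy":0,"wz":0},{"x":0,"y":0,"z":0.05,"wx":0,"wy":0,"wz":0}]' >/dev/null; python3 F.py; done
```

```text
t 10.35 F.n -0.89 F.s 0.49 F.u -0.41 std 0.49 tip h,s,u mm [-8.17  0.48  0.39] tilt 0.05 grip 0.273
t 10.85 F.n -1.01 F.s -0.37 F.u -0.42 std 0.85 tip h,s,u mm [-10.17   0.47   0.38] tilt 0.05 grip 0.274
```

```bash
for i in 1 2; do python3 -m creep '[{"x":0,"y":0,"z":0.025,"wx":0,"wy":0,"wz":0},{"x":0,"y":0,"z":0.05,"wx":0,"wy":0,"wz":0},{"x":0,"y":0,"z":0.05,"wx":0,"wy":0,"wz":0}]' >/dev/null; python3 F.py; done
```

```text
t 11.35 F.n 2.29 F.s -0.06 F.u -0.81 std 0.33 tip h,s,u mm [-12.07   0.47   0.5 ] tilt 0.05 grip 0.272
t 11.85 F.n 4.16 F.s 0.57 F.u -1.27 std 0.11 tip h,s,u mm [-14.1    0.48   0.49] tilt 0.05 grip 0.273
```

Contact is at h ≈ -10.6 mm. The plunger is now about 3.4 mm in (5.4 N net). One more millimetre, then hold.

```bash
python3 -m creep '[{"x":0,"y":0,"z":0.013,"wx":0,"wy":0,"wz":0},{"x":0,"y":0,"z":0.026,"wx":0,"wy":0,"wz":0},{"x":0,"y":0,"z":0.026,"wx":0,"wy":0,"wz":0},{"x":0,"y":0,"z":0.026,"wx":0,"wy":0,"wz":0}]'; python3 F.py; python3 F.py
```

```text
clock: 12.3
eef_pos: [0.4135, -0.0518, 0.2902]
tcp_rot: [0.027, 0.961, -0.101, 0.258]
force: [-2.4, 0.0, 4.8]
finger_gap: 0.275
gripper_force: 60.1
t 12.45 F.n 5.39 F.s 0.15 F.u -0.85 std 0.23 tip h,s,u mm [-15.12   0.48   0.47] tilt 0.05 grip 0.274
t 12.65 F.n 5.05 F.s -0.05 F.u -0.55 std 0.19 tip h,s,u mm [-15.12   0.47   0.45] tilt 0.05 grip 0.271
```

Net 6.5 N, so the plunger is half in. Hold still.

```bash
for i in 1 2 3; do python3 -m creep '[{"x":0,"y":0,"z":0,"wx":0,"wy":0,"wz":0},{"x":0,"y":0,"z":0,"wx":0,"wy":0,"wz":0},{"x":0,"y":0,"z":0,"wx":0,"wy":0,"wz":0},{"x":0,"y":0,"z":0,"wx":0,"wy":0,"wz":0},{"x":0,"y":0,"z":0,"wx":0,"wy":0,"wz":0},{"x":0,"y":0,"z":0,"wx":0,"wy":0,"wz":0},{"x":0,"y":0,"z":0,"wx":0,"wy":0,"wz":0},{"x":0,"y":0,"z":0,"wx":0,"wy":0,"wz":0},{"x":0,"y":0,"z":0,"wx":0,"wy":0,"wz":0},{"x":0,"y":0,"z":0,"wx":0,"wy":0,"wz":0}]'|head -1; done; python3 F.py
python3 -m creep '[{"x":0,"y":0,"z":-0.15,"wx":0,"wy":0,"wz":0},{"x":0,"y":0,"z":-0.4,"wx":0,"wy":0,"wz":0},{"x":0,"y":0,"z":-0.8,"wx":0,"wy":0,"wz":0},{"x":0,"y":0,"z":-1.3,"wx":0,"wy":0,"wz":0},{"x":0,"y":0,"z":-1.9,"wx":0,"wy":0,"wz":0},{"x":0,"y":0,"z":-1.9,"wx":0,"wy":0,"wz":0},{"x":0,"y":0,"z":-1.9,"wx":0,"wy":0,"wz":0}]'
python3 - <<'E'
from goal import *
c=cam("wrist","pics/w5.png"); R,p=tool(); g=cv2.GaussianBlur(cv2.cvtColor(c["im"],cv2.COLOR_BGR2GRAY),(3,3),0).astype(float)
for x in(290,314,338): print(238+np.diff(g[238:258,x]).argmin(),end=" ")
print(255+np.diff(g[256,255:280]).argmin(),350+np.diff(g[256,350:376]).argmax())
# goal above rest, at grasp pose + 120 mm
a=np.radians(19.46); Rg=np.array([[np.cos(a),np.sin(a),0],[np.sin(a),-np.cos(a),0],[0,0,-1]])
rows(Rg,np.array([.5003,.2021,.4072]))
E
```

```text
clock: 13.7
clock: 14.7
clock: 15.7
t 15.85 F.n 5.18 F.s -0.03 F.u -0.74 std 0.47 tip h,s,u mm [-15.13   0.47   0.41] tilt 0.05 grip 0.275
clock: 16.6
eef_pos: [0.3761, -0.0438, 0.3561]
tcp_rot: [0.027, 0.96, -0.101, 0.258]
force: [-0.4, -0.9, -1.5]
finger_gap: 0.275
gripper_force: 59.6
245 245 245 264 362
shift [ 2.163 -6.661 -0.238] turn [ 1.368 -4.875 -5.126]
```

```bash
python3 -m creep '[{"x":2.16,"y":-6.66,"z":-0.24,"wx":1.37,"wy":-4.88,"wz":-5.13},{"x":2.16,"y":-6.66,"z":-0.24,"wx":1.37,"wy":-4.88,"wz":-5.13},{"x":2.16,"y":-6.66,"z":-0.24,"wx":1.37,"wy":-4.88,"wz":-5.13},{"x":2.16,"y":-6.66,"z":-0.24,"wx":1.37,"wy":-4.88,"wz":-5.13},{"x":2.16,"y":-6.66,"z":-0.24,"wx":1.37,"wy":-4.88,"wz":-5.13},{"x":2.16,"y":-6.66,"z":-0.24,"wx":1.37,"wy":-4.88,"wz":-5.13},{"x":2.16,"y":-6.66,"z":-0.24,"wx":1.37,"wy":-4.88,"wz":-5.13},{"x":2.16,"y":-6.66,"z":-0.24,"wx":1.37,"wy":-4.88,"wz":-5.13},{"x":2.16,"y":-6.66,"z":-0.24,"wx":1.37,"wy":-4.88,"wz":-5.13},{"x":2.16,"y":-6.66,"z":-0.24,"wx":1.37,"wy":-4.88,"wz":-5.13}]'
python3 - <<'E'
from goal import *
import pickle
c=cam("wrist","pics/w6.png"); pickle.dump(c,open("w6.pkl","wb"))
a=np.radians(19.46); Rg=np.array([[np.cos(a),np.sin(a),0],[np.sin(a),-np.cos(a),0],[0,0,-1]])
rows(Rg,np.array([.5003,.2021,.4072]))
for f,cc in(("w2",pickle.load(open("w2.pkl","rb"))),("scene",cam("scene"))):
    h=cv2.cvtColor(cc["im"],cv2.COLOR_BGR2HSV); m=cv2.inRange(h,(160,80,40),(178,255,255)); ys,xs=np.nonzero(cv2.erode(m,np.ones((3,3))))
    q=np.array([onz(cc,(x,y),.02)[:2] for x,y in zip(xs,ys)]); d=q-[.5003,.2021]; i=np.linalg.norm(d,axis=1).argmin(); print(f,len(q),q.min(0),q.max(0),"nearest",q[i],np.linalg.norm(d[i]))
E
```

```text
clock: 17.65
eef_pos: [0.5001, 0.2013, 0.4074]
tcp_rot: [0.0, 0.986, 0.169, -0.0]
force: [-0.2, 0.2, -0.6]
finger_gap: 0.276
gripper_force: 59.7
shift [ 0.011 -0.017  0.01 ] turn [ 0.001  0.001 -0.006]
w2 2134 [0.41558167 0.10391876] [0.46765728 0.21775786] nearest [0.45377812 0.1882715 ] 0.04853362351573264
scene 478 [0.42160111 0.1231776 ] [0.47069585 0.22312228] nearest [0.47069585 0.17948004] 0.037256788946494576
```

The pink decoy lies at least 37 mm from the rest's axis, so the way down is clear.

```bash
python3 -m creep '[{"x":0.01,"y":-0.01,"z":0.4,"wx":0,"wy":0,"wz":0},{"x":0.01,"y":-0.01,"z":0.9,"wx":0,"wy":0,"wz":0},{"x":0.01,"y":-0.01,"z":1.4,"wx":0,"wy":0,"wz":0},{"x":0.01,"y":-0.01,"z":1.9,"wx":0,"wy":0,"wz":0},{"x":0.01,"y":-0.01,"z":2.4,"wx":0,"wy":0,"wz":0},{"x":0.01,"y":-0.01,"z":2.8,"wx":0,"wy":0,"wz":0},{"x":0.01,"y":-0.01,"z":2.95,"wx":0,"wy":0,"wz":0},{"x":0.01,"y":-0.01,"z":3.02,"wx":0,"wy":0,"wz":0},{"x":0.01,"y":-0.01,"z":3.02,"wx":0,"wy":0,"wz":0},{"x":0.01,"y":-0.01,"z":3.02,"wx":0,"wy":0,"wz":0}]'; python3 -m creep '[{"x":0,"y":0,"z":0.02,"wx":0,"wy":0,"wz":0},{"x":0,"y":0,"z":0.03,"wx":0,"wy":0,"wz":0},{"x":0,"y":0,"z":0.03,"wx":0,"wy":0,"wz":0}]'; python3 F.py
```

```text
clock: 18.75
eef_pos: [0.5006, 0.2026, 0.2877]
tcp_rot: [-0.0, 0.986, 0.169, 0.001]
force: [-0.7, -1.5, -1.5]
finger_gap: 0.27
gripper_force: 59.6
clock: 19.05
eef_pos: [0.5004, 0.2026, 0.2858]
tcp_rot: [-0.0, 0.986, 0.169, 0.0]
force: [0.3, 0.8, -2.0]
finger_gap: 0.271
gripper_force: 59.6
t 19.2 F.n -1.73 F.s -0.03 F.u -0.15 std 0.43 tip h,s,u mm [-1.6000e-01 -2.6629e+02 -1.0412e+02] tilt 30.0 grip 0.274
```

```bash
python3 -m creep '[{"x":0,"y":0,"z":0.02,"wx":0,"wy":0,"wz":0},{"x":0,"y":0,"z":0.03,"wx":0,"wy":0,"wz":0},{"x":0,"y":0,"z":0.03,"wx":0,"wy":0,"wz":0},{"x":0,"y":0,"z":0.03,"wx":0,"wy":0,"wz":0}]'; python3 -c "
from station import read_state;print(read_state()['force'],read_state()['eef_pos'])"
```

```text
clock: 19.65
eef_pos: [0.5005, 0.2026, 0.2849]
tcp_rot: [-0.0, 0.986, 0.169, 0.0]
force: [-2.2, -1.4, 6.6]
finger_gap: 0.27
gripper_force: 60.4
[-2.17080452 -1.3650779   6.58188654] [0.50049121 0.20257402 0.28486987]
```

Seated (about 8 N up). Release and rise.

```bash
python3 -m creep '[{"x":0,"y":0,"z":0,"wx":0,"wy":0,"wz":0},{"x":0,"y":0,"z":0,"wx":0,"wy":0,"wz":0},{"x":0,"y":0,"z":0,"wx":0,"wy":0,"wz":0},{"x":0,"y":0,"z":0,"wx":0,"wy":0,"wz":0},{"x":0,"y":0,"z":0,"wx":0,"wy":0,"wz":0},{"x":0,"y":0,"z":0,"wx":0,"wy":0,"wz":0},{"x":0,"y":0,"z":0,"wx":0,"wy":0,"wz":0},{"x":0,"y":0,"z":0,"wx":0,"wy":0,"wz":0}]' 1; python3 -m creep '[{"x":0,"y":0,"z":-0.3,"wx":0,"wy":0,"wz":0},{"x":0,"y":0,"z":-0.9,"wx":0,"wy":0,"wz":0},{"x":0,"y":0,"z":-1.6,"wx":0,"wy":0,"wz":0},{"x":0,"y":0,"z":-2.4,"wx":0,"wy":0,"wz":0},{"x":-0.7,"y":0,"z":-3,"wx":0,"wy":0,"wz":0},{"x":-0.7,"y":0,"z":-3,"wx":0,"wy":0,"wz":0},{"x":-0.7,"y":0,"z":-3,"wx":0,"wy":0,"wz":0}]'
python3 - <<'E'
from h import *
w=cam("wrist"); a=cam("scene"); b=cam("side"); z=lambda im,x,y,q,r:cv2.resize(im[y:y+r,x:x+q],(400,300),interpolation=cv2.INTER_CUBIC)
cv2.imwrite("pics/end.png",np.vstack([np.hstack([z(w["im"],220,90,200,150),z(a["im"],170,110,107,80)]),np.hstack([z(a["im"],170,100,320,300),z(b["im"],215,140,107,80)])]))
E
```

```text
clock: 20.45
eef_pos: [0.5004, 0.2026, 0.2845]
tcp_rot: [-0.0, 0.986, 0.169, -0.0]
force: [-0.3, 0.6, -0.5]
finger_gap: 1.003
gripper_force: 0.0
clock: 21.15
eef_pos: [0.4738, 0.1932, 0.4055]
tcp_rot: [-0.0, 0.986, 0.169, 0.001]
force: [-0.1, 0.8, 0.2]
finger_gap: 0.997
gripper_force: 0.0
```

View pics/end.png

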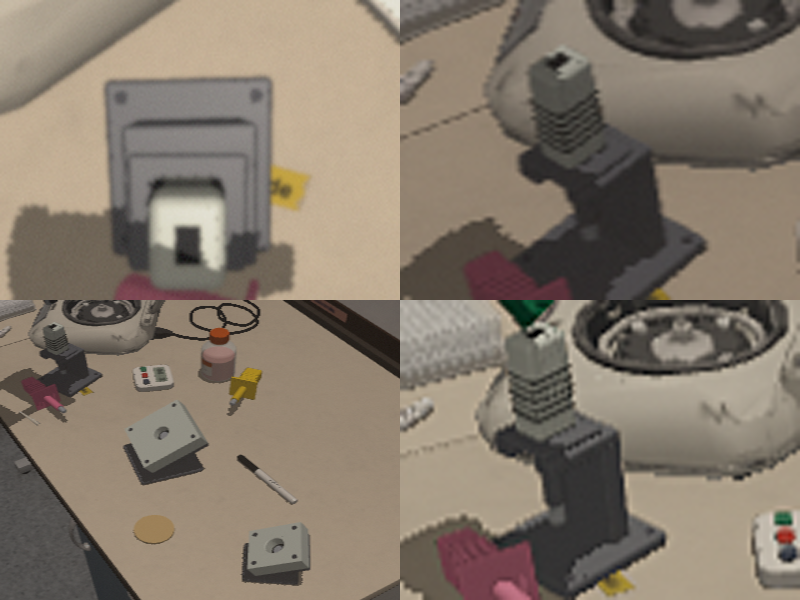

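The wand stands back in its rest, with its top at about (187,240) in the top-left panel and its flange flat on the fork. The docks, dish, marker and timer are unmoved, and the gripper is clear. I hand in.

```bash
python3 -c "
from station import robot; print(robot.sign_off())"
```

```text
the job is handed in; nothing more can be done
None
```

The wand was read at the larger dock (plunger about half in, ~6.5 N, held over 3 s), is back in its rest, and the job is handed in at about 21 s; the pink and yellow decoys toppled off their tips during the run with no contact felt from the arm, while the docks, dish, marker and timer looked unmoved.

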